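Set up the spoon-blank punch guide

ROBOT

A 7-joint arm with a two-finger parallel gripper is mounted at the origin on a cart in front of the work surface, level with it; the furniture and walls round the work are solid. World frame = base frame: x ahead of the robot, y to its left, z up, the work surface at z = 0. Lengths are in m, angles in rad, forces in N, time in s.
With the tool pointing down it reaches from about 0.425 to 0.875 m from the base axis. Payload 4.7 kg.
Tool frame: the origin (TCP) lies between the finger pads; the fingertips stand 14 mm ahead of it and the grasp point (between the pads) lies 5 mm behind it; z points along the fingers, y is the line along which they close (so a half turn about z gives the same grasp; the last joint's range is limited). The gripper opens to 87 mm and grips with 3 to 60 N. Pads are 19 mm wide; open, the fingers measure 117 mm over their backs; the gripper's body (75 mm by 190 mm) begins 51 mm behind the grasp point.
Start: joints at [-1.188, 0.321, -0.07, 1.45, 0.023, 1.371, -0.057], TCP at [0.234, 0.606, 0.237] pointing down, gripper open.
Joint ranges: [-2.86, 2.86], [-0.3, 2.09], [-1.38, 1.24], [0.06, 2.45], [-1.56, 4.7], [0.09, 2.05], [-2.69, 2.69]. Speed limits (rad/s): [2.57, 2.57, 3.14, 3.14, 3.14, 3.14, 3.14].

INTERFACE

Orientations are given as a rotation vector (axis times angle).
In Python, from workcell import robot gives the robot as it stands. Calls block until the motion is done:
- robot.goto(position, orientation): joint-space move of the TCP to a pose.
- robot.line_to(position, v=0.15, attitude=None): straight line of the TCP; attitude=None keeps the orientation; v is the mean speed in m/s.
- robot.move_j(angles): joint-space move.
- robot.open_gripper() and robot.grasp(effort=None): open the fingers fully, or close them until they stop; effort is the grip in N (None keeps the last).
- robot.dwell(seconds).
- robot.solve_ik(position, orientation): joint angles nearest the present ones, or None.
- robot.get_state(): the state.
- robot.snapshot(name): name is "scene" or "side" or "wrist"; returns a dict with "image" (384x512x3 uint8, red, green, blue), "vfov" (degrees; the focal length in pixels is half the picture's height over the tangent of half this angle, whatever the lens; pixels are square), "cx", "cy" (the principal point, pixels), "position" and "rotation" of the camera in the world. Camera axes: x right, y up, looking along -z (the intrinsics and any distortion apply to the point x, -y, -z); pixel columns grow to the right and rows downward; lengths in m; the calibration is good to about 2 mm. A picture is of the moment at which its call begins. There is no depth.
A pose or a line that the arm cannot do raises robot.IKError and nothing moves.
- robot.finish_job(): hands the job in; it is judged then, once.
The state is a dict: "time": time; "joint_positions": joint angles; "joint_vel": joint speeds; "joint_efforts": joint torques, N m; "tool_pos": TCP position; "eef_rot": TCP orientation; "force": force on the tool from outside, world axes, zero at the start; "moment": the same for the moment, N m; "width": finger opening in m; "grasp_force": force on a finger pad.
Only numpy, scipy, OpenCV 4.12 (cv2) and the standard library are available. Lean on these libraries where they do the work, as an engineer would, in place of code of your own. Each camera call takes 0.05 s, during which the arm holds its last target. There are 200 camera calls.

TASK

Push the slide of the blue punch guide fully home, so that the marked eye of the brass spoon blank lies under the bushings. Then take the punch with the red grip out of the wooden block, thread it tip first down through the upper and then the lower bushing, and finish still holding it there, upright, with its tip hanging about 5 mm clear above the blank, so that I can fix the depth collar. Don't jab the blank, and leave the blue punch and the other things where they are.

Things in the scene. Friction and masses are not known exactly. Their poses are not given: they have to be found in the camera images.
- stand: Blue-painted punch guide stand, fixed to the desk: base 152 x 92 x 12 mm, column at its back, two arms (44 mm wide, reaching 22 mm in front of the punch axis and back to the column) that carry brass bushings one above the other. Highest point (upper mouth) 119 mm. Origin on the desk under the vertical punch axis; x points from the axis to the column (away from the slide's knob), z up.
- upper_bush (a point): Centre of the upper bushing's mouth, on the punch axis, 119 mm above the desk. Bore 13 mm; the mouth flares to 21 mm over its top 4 mm; the bushing ends 96 mm above the desk.
- lower_bush (a point): Centre of the lower bushing's mouth, on the same axis, 68 mm above the desk. Same bore and flare; it ends 47 mm above the desk.
- slide_travel (a joint): Steel slide in rails on the base, m: 0 = fully home (end stop), grows as it is drawn out along the stand's -x, 0.06 at most. Starts drawn out; stays where it is left; about 2.5 N of friction.
- slide_knob (a point): Top of the slide's black knob (round, 20 mm wide, 26 mm tall, top 52 mm above the desk). It moves with the slide; fully home it lies 112 mm in front of the punch axis (stand's -x).
- slide: The moving slide: a dark steel plate 155 x 46 x 8 mm with its knob in front and a flat brass teardrop spoon blank (2.5 mm thick, about 55 x 27 mm) clipped to it. Origin on the desk under the blank's eye, axes as the stand's.
- blank_eye (a point): The black dot on the blank's top at its narrow end, where it is to be punched, 23.5 mm above the desk; it lies on the punch axis when the slide is home.
- punch_red: Punch with a red grip, 160 mm long, about 90 g: steel shank 10 mm across, tapered over its lowest 15 mm to a flat 5 mm tip; red grip 15 mm across from 112 to 153 mm above the tip. Stands tip down in the block, its tip 10 mm above the desk and its top 170 mm, free to lean by a degree or two. Origin at the tip, z from tip to grip.
- punch_red_tip (a point): The red punch's tip.
- punch_red_grip (a point): Point on the red punch's axis inside the grip, 137 mm above the tip: a good place to grasp.
- punch_blue: Another punch of the same shape and size with a blue grip, to be left in the block. Origin at the tip, z up.
- punch_block: Fixed wooden block 124 x 52 x 55 mm with three upright holes in a row along its x; the two punches stand in the outer holes, 32 mm either side of the centre, either way round. Hole 11 mm wide, 45 mm deep. Origin under its centre, z up.
- blade_box: Green plastic box of spoon blades, 114 x 142 x 52 mm, a bystander. Origin under its centre.
- teal_jar: Teal paint jar, 50 mm across, 58 mm tall, a bystander. Origin under its centre.
- red_brush: Red-handled paint brush lying on the desk, 7 mm thick, 191 mm long, a bystander. Origin under its middle.
- yellow_cup: Yellow paint cup, 46 mm across, 28 mm tall, a bystander. Origin under its centre.

How it is judged:
By the outcome, as a careful person would: the job done as asked, in the order asked, and still so for the second after the job is handed in, while the arm keeps its last pose, push and grip.
It also fails if it takes over 66 s, if anything falls off the work surface, if the arm or the gripper's body presses on something with over 40 N, if the wrist force passes 120 N, or if a joint passes its speed limit or range.

## Working session

There is one attempt and no reset: what is moved stays moved. The work goes in short steps, each a Python script; the robot and the scene stay as the last script left them, time stands still between calls to the robot, and variables do not carry over. Pictures are saved under pics/ and viewed, at most 10 in all, crops included, and the job is handed in when it is done.

```bash
mkdir -p pics; ls; python3 - <<'E'
from workcell import robot
import cv2, numpy as np
for n in ("scene","side"):
    s=robot.snapshot(n); cv2.imwrite(f"pics/{n}0.png",s["image"][...,::-1])
    print(n,{k:(np.round(v,4).tolist() if k!="image" else v.shape) for k,v in s.items()})
st=robot.get_state(); print({k:np.round(v,3).tolist() for k,v in st.items()})
E
```

```text
pics
scene {'image': (384, 512, 3), 'vfov': 50.9405, 'cx': 256.0514, 'cy': 192.725, 'position': [0.1213, -0.5411, 0.7493], 'rotation': [0.8123, -0.2705, -0.6393]}
side {'image': (384, 512, 3), 'vfov': 50.3229, 'cx': 260.71, 'cy': 190.7867, 'position': [-0.3619, -0.1539, 0.7393], 'rotation': [0.8234, -0.6949, -1.2911]}
{'time': 0.1, 'joint_positions': [-1.188, 0.322, -0.07, 1.452, 0.023, 1.371, -0.057], 'joint_vel': [-0.001, -0.0, 0.0, -0.003, -0.001, -0.001, 0.0], 'joint_efforts': [0.0, -49.257, -0.406, -31.34, -0.064, 0.04, 0.0], 'tool_pos': [0.234, 0.606, 0.236], 'eef_rot': [-0.576, -3.088, 0.003], 'force': [0.299, -0.206, -0.242], 'moment': [-0.01, -0.016, 0.045], 'grasp_force': 0.0, 'width': 0.087}
```

View pics/scene0.png

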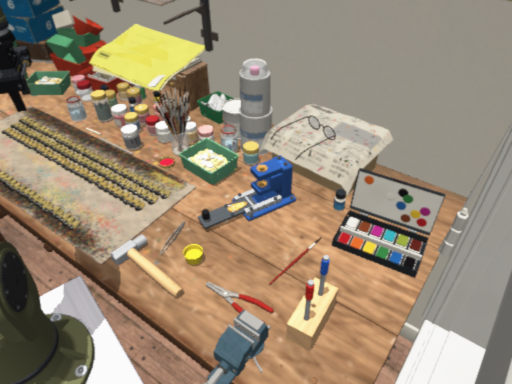

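View pics/side0.png

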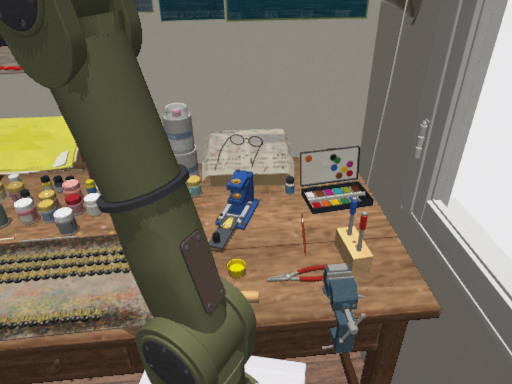

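The scene view shows the stand at about (270,190), the knob at (206,214), the red punch at (309,290), and the blue punch at (324,265) in the block at (313,315). The side view shows the stand at (238,205), the red punch at (363,220) and the blue punch at (353,205). I'll zoom in on both.

```bash
cat > h.py <<'E'
import numpy as np, cv2
from scipy.spatial.transform import Rotation as R
from scipy.optimize import least_squares
def cam(s):
    f=s["image"].shape[0]/2/np.tan(np.radians(s["vfov"])/2)
    return dict(f=f,c=(s["cx"],s["cy"]),p=np.array(s["position"]),R=R.from_rotvec(s["rotation"]).as_matrix() if np.ndim(s["rotation"])==1 else np.array(s["rotation"]))
def ray(c,u,v):
    return c["R"]@np.array([(u-c["c"][0])/c["f"],-(v-c["c"][1])/c["f"],-1.])
def at_z(c,u,v,z):
    d=ray(c,u,v); return c["p"]+d*(z-c["p"][2])/d[2]
def proj(c,P):
    q=(np.atleast_2d(P)-c["p"])@c["R"]
    return np.c_[c["c"][0]+c["f"]*q[:,0]/-q[:,2], c["c"][1]+c["f"]*q[:,1]/q[:,2]]
def tri(obs):  # [(cam,u,v)]
    A=[];b=[]
    for c,u,v in obs:
        d=ray(c,u,v); d/=np.linalg.norm(d); M=np.eye(3)-np.outer(d,d); A.append(M); b.append(M@c["p"])
    x=np.linalg.lstsq(np.vstack(A),np.hstack(b),rcond=None)[0]
    return x,[np.linalg.norm(M@x-bb) for M,bb in zip(A,b)]
E
python3 - <<'E'
import cv2,numpy as np
a=cv2.imread("pics/scene0.png");b=cv2.imread("pics/side0.png")
def crop(im,x,y,w,h,k): return cv2.resize(im[y:y+h,x:x+w],None,fx=k,fy=k,interpolation=cv2.INTER_CUBIC)
o=np.zeros((600,800,3),np.uint8)
o[:300,:400]=crop(a,195,152,100,75,4); o[:300,400:]=crop(b,195,165,100,75,4)
o[300:,:400]=crop(a,265,250,80,60,5)if 0 else crop(a,270,250,100,75,4)if 0 else crop(a,265,252,133.0.__int__(),100,3)[:300,:400] if 0 else crop(a,265,250,100,75,4)
o[300:,400:]=crop(b,310,193,100,75,4)
cv2.imwrite("pics/crop1.png",o)
E
```

```text
(no output)
```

View pics/crop1.png

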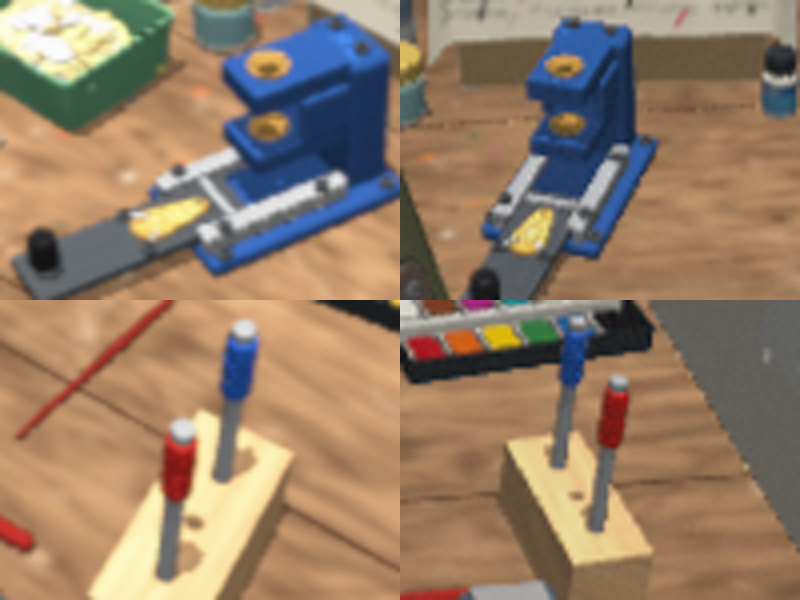

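```bash
python3 - <<'E'
from workcell import robot
from h import *
A=cam(robot.snapshot("scene"));B=cam(robot.snapshot("side"))
d=dict(upper=((262,168.25),(236.25,181.25),.119),lower=((262,183.75),(236.75,196),.068),knob=((205.5,211),(216.25,233.25),.052),
redtop=((310.5,282.25),(364.75,213.5),.17),redhole=((306.25,319.25),(359,250),.055),bluetop=((326.25,256.75),(355,198.75),.17),bluehole=((321,295),(349.5,234.5),.055))
for k,(a,b,z) in d.items():
    x,r=tri([(A,*a),(B,*b)]); print(k,x.round(4),np.round(r,4),"z",z,at_z(A,*a,z).round(4)[:2],at_z(B,*b,z).round(4)[:2])
E
```

```text
upper [0.6235 0.0775 0.1182] [0.0001 0.0001] z 0.119 [0.6229 0.0768] [0.6221 0.0771]
lower [0.6237 0.078  0.0665] [0. 0.] z 0.068 [0.6226 0.0766] [0.6216 0.0775]
knob [0.4613 0.1004 0.0518] [0.0003 0.0003] z 0.052 [0.461  0.0999] [0.4615 0.1006]
redtop [ 0.4474 -0.2707  0.1679] [0.0008 0.0008] z 0.17 [ 0.4469 -0.271 ] [ 0.4432 -0.2707]
redhole [ 0.4467 -0.2721  0.0537] [0.0005 0.0005] z 0.055 [ 0.4457 -0.2731] [ 0.4458 -0.2716]
bluetop [ 0.5079 -0.2497  0.1683] [0.0017 0.0017] z 0.17 [ 0.5083 -0.249 ] [ 0.5028 -0.2503]
bluehole [ 0.509  -0.2505  0.0509] [0.0006 0.0006] z 0.055 [ 0.5062 -0.2527] [ 0.5046 -0.2495]
```

```bash
cat >> h.py <<'E'
AX=np.array([.6224,.077]); SX=np.array([.99,-.141]); SX/=np.linalg.norm(SX); SY=np.array([-SX[1],SX[0]])
def down(robot,yv,pos):
    best=None
    for s in (1,-1):
        y=np.array([s*yv[0],s*yv[1],0.]); y/=np.linalg.norm(y); z=np.array([0,0,-1.])
        r=R.from_matrix(np.c_[np.cross(y,z),y,z]).as_rotvec()
        q=robot.solve_ik(list(pos),list(r))
        if q is None: continue
        m=np.abs(np.array(q)-robot.get_state()["joint_positions"]).max()
        if best is None or m<best[0]: best=(m,r,np.array(q))
    return best
E
python3 - <<'E'
from workcell import robot
from h import *
A=cam(robot.snapshot("scene"))
for n,p,z in (("cup",(193,254),.02),("canister base",(255,143),0),("brushjar",(178,155),0),("canister top",(256,66),.2),("jar",(251,155),.05)): print(n,at_z(A,*p,z).round(3))
p=robot.get_state()["tool_pos"]
robot.grasp(5)
robot.line_to([p[0],p[1],.36],v=.25)
K=np.array([.461,.1002]); s=K-.034*SX
m,r,q=down(robot,SY,[*s,.2]); print(m,q.round(3))
robot.goto([*s,.2],list(r))
w=robot.snapshot("wrist"); cv2.imwrite("pics/w1.png",w["image"][...,::-1])
W=cam(w); print(W["p"].round(3),proj(W,[[*K,.052],[*AX,.119],[*AX,.068]]).round(1))
st=robot.get_state(); print(st["time"],st["width"],np.round(st["tool_pos"],4),np.round(st["force"],2))
E
```

```text
cup [0.375 0.028 0.02 ]
canister base [0.783 0.309 0.   ]
brushjar [0.558 0.412 0.   ]
canister top [0.871 0.41  0.2  ]
jar [0.692 0.213 0.05 ]
1.1354038319279516 [-0.715 -0.129  0.385  2.004  0.051  1.257  1.081]
[0.355 0.116 0.349] [[249.2 221. ]
 [248.8 394. ]
 [249.  354.7]]
4.4833 0.0007322306683820814 [0.4276 0.106  0.2003] [-0.26 -0.07 -0.69]
```

View pics/w1.png

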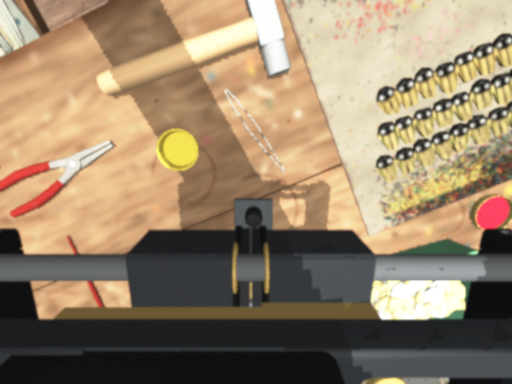

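The wrist view shows the knob at (253,217), against a predicted (249,221). That agrees to about 3 mm, and the fingers are closed behind it. I'll descend and push with force checks.

```bash
python3 - <<'E'
from workcell import robot
from h import *
K=np.array([.461,.1010]); s=K-.034*SX
def F(): 
    st=robot.get_state(); return np.array(st["force"]), np.array(st["tool_pos"]), st["time"]
robot.line_to([*s,.048],v=.15); f0,p,t=F(); print(f0.round(2),p.round(4),t)
d=0
for tgt in (.005,.01,.014,.018,.025,.035,.045,.052,.056):
    robot.line_to([*(s+tgt*SX),.048],v=.05); f,p,t=F(); print(tgt,((f-f0)[:2]@SX).round(2),round(t,2))
    if (f-f0)[:2]@SX<-12: break
else:
  while tgt<.08:
    tgt+=.0015; robot.line_to([*(s+tgt*SX),.048],v=.04); f,p,t=F(); print(round(tgt,4),(f-f0).round(1),((p[:2]-AX)@SX).round(4))
    if (f-f0)[:2]@SX<-9: break
for n in ("scene","side"): cv2.imwrite(f"pics/{n}1.png",robot.snapshot(n)["image"][...,::-1])
print(F())
E
```

```text
[ 0.07 -0.17  0.75] [0.428  0.106  0.0487] 5.65
0.005 -0.44 5.9
0.01 -0.52 6.15
0.014 -1.08 6.4
0.018 -1.72 6.65
0.025 -0.12 6.94
0.035 -0.25 7.29
0.045 0.09 7.64
0.052 0.3 7.93
0.056 -1.68 8.18
0.0575 [-3.4  1.3 -1.6] -0.1397
0.059 [-2.   1.8 -0.6] -0.1382
0.0605 [-2.5  1.7 -0.5] -0.1365
0.062 [-1.7  1.4 -2. ] -0.135
0.0635 [-2.5  0.3 -0.1] -0.1335
0.065 [-1.8  1.1 -2.6] -0.132
0.0665 [-1.9  1.4 -0.8] -0.1307
0.068 [-6.2  1.5  2.1] -0.1305
0.0695 [-9.7  0.6  5.6] -0.1303
(array([-9.47901729,  1.53700661,  6.3484608 ]), array([0.49354563, 0.09640785, 0.04776483]), 10.5333)
```

```bash
python3 - <<'E'
from workcell import robot
from h import *
p=np.array(robot.get_state()["tool_pos"])
robot.line_to([*(p[:2]-.025*SX),.048],v=.1)
robot.line_to([*(p[:2]-.03*SX),.26],v=.25)
for n in ("scene","side"): cv2.imwrite(f"pics/{n}1.png",robot.snapshot(n)["image"][...,::-1])
robot.open_gripper()
g=np.array([.4455,-.2712]); yv=np.array([-.33,.944])
m,r,q=down(robot,yv,[*g,.25]); print(m,q.round(2))
robot.goto([*g,.25],list(r))
w=robot.snapshot("wrist"); cv2.imwrite("pics/w2.png",w["image"][...,::-1]); W=cam(w)
print("pred",proj(W,[[.4455,-.271,.17],[.507,-.250,.17]]).round(1))
a=cv2.imread("pics/scene1.png");b=cv2.imread("pics/side1.png")
def crop(im,x,y,w,h,k): return cv2.resize(im[y:y+h,x:x+w],None,fx=k,fy=k,interpolation=cv2.INTER_CUBIC)
o=np.hstack([crop(a,195,152,100,75,4),crop(b,195,165,100,75,4)])
o=np.vstack([o,np.hstack([crop(w["image"][...,::-1].copy(),0,0,512,384,.78),np.zeros((300,401,3),np.uint8)])[:300,:800]]) 
cv2.imwrite("pics/c2.png",o); print(robot.get_state()["time"])
E
```

```text
1.3113073342539798 [-0.48  0.03  1.01  1.78 -0.03  1.35  2.44]
pred [[248.8 209.3]
 [248.2 278.7]]
15.0167
```

View pics/c2.png

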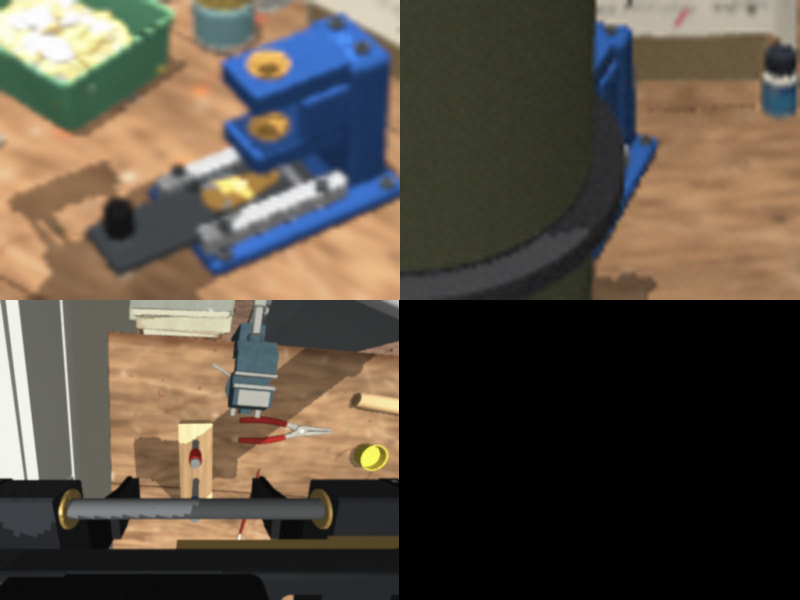

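The scene crop shows the slide home, with the knob at about (224.8,203.3) and the eye under the arm. The wrist view shows the red punch centred between the open fingers, with its top at about (250,212) against a predicted (249,209). I'll grasp it.

```bash
python3 - <<'E'
from workcell import robot
from h import *
s=robot.snapshot("scene");A=cam(s)
k=at_z(A,224.75,203.25,.052)[:2]; print("knob along",((k-AX)@SX).round(4),((k-AX)@SY).round(4))
p=np.array(robot.get_state()["tool_pos"]); print(p.round(4))
robot.line_to([.4455,-.2712,.142],v=.12)
print(np.round(robot.get_state()["force"],2))
robot.grasp(30)
st=robot.get_state(); print(st["width"],st["grasp_force"],np.round(st["force"],2),np.round(st["tool_pos"],4))
robot.line_to([.4455,-.2712,.29],v=.12)
st=robot.get_state(); print(st["time"],st["width"],st["grasp_force"],np.round(st["force"],2),np.round(st["tool_pos"],4))
for n in ("scene","side"): cv2.imwrite(f"pics/{n}2.png",robot.snapshot(n)["image"][...,::-1])
# plan ahead
for yaw in (90,100,110,120,135,60,45):
    b=down(robot,[np.cos(np.radians(yaw)),np.sin(np.radians(yaw))],[*AX,.29]); print(yaw,b and (round(b[0],2),b[2].round(2)))
E
```

```text
knob along -0.1095 0.0
[ 0.4462 -0.2698  0.2499]
[ 0.56 -0.3   0.37]
0.014318415613964582 29.987222515046597 [-0.39  0.67  0.02] [ 0.4455 -0.2711  0.142 ]
18.6667 0.014151076911886143 29.987084199674428 [-0.42 -0.99 -0.45] [ 0.4451 -0.271   0.2892]
90 (np.float64(0.84), array([-0.78,  0.31,  0.79,  1.45, -0.22,  1.47,  1.57]))
100 (np.float64(0.66), array([-0.79,  0.31,  0.8 ,  1.46, -0.22,  1.47,  1.75]))
110 (np.float64(0.49), array([-0.8 ,  0.31,  0.81,  1.46, -0.23,  1.47,  1.93]))
120 (np.float64(0.31), array([-0.8 ,  0.31,  0.81,  1.46, -0.23,  1.47,  2.1 ]))
135 (np.float64(0.31), array([-0.8 ,  0.31,  0.81,  1.46, -0.23,  1.47,  2.37]))
60 (np.float64(1.38), array([-0.75,  0.3 ,  0.74,  1.45, -0.2 ,  1.47,  1.04]))
45 (np.float64(1.64), array([-0.75,  0.3 ,  0.74,  1.45, -0.2 ,  1.47,  0.77]))
```

```bash
python3 - <<'E'
from workcell import robot
from h import *
robot.line_to([.4455,-.2712,.315],v=.2)
m,r,q=down(robot,SY,[*AX,.315]); print(m,q.round(2))
robot.goto([*AX,.315],list(r))
robot.line_to([*AX,.272],v=.15); robot.dwell(.3)
st=robot.get_state(); p=np.array(st["tool_pos"]); print(st["time"],p.round(4),st["eef_rot"])
ims=[]
for n in ("scene","side"):
    s=robot.snapshot(n); im=s["image"][...,::-1].copy(); cv2.imwrite(f"pics/{n}3.png",im); c=cam(s)
    tip=p+[0,0,-.132]; pr=proj(c,[tip,[*AX,.119]]); print(n,pr.round(1))
    x,y=int(pr[0,0])-25,int(pr[0,1])-40; print("org",x,y)
    ims.append(cv2.resize(im[y:y+75,x:x+50],None,fx=8,fy=8,interpolation=cv2.INTER_CUBIC))
cv2.imwrite("pics/c3.png",np.hstack(ims))
E
```

```text
0.9871264008642437 [-0.76  0.3   0.76  1.41 -0.2   1.51  1.42]
21.225 [0.6228 0.0769 0.2729] [2.21930511e-01 3.13235646e+00 6.72410510e-04]
scene [[261.9 161.3]
 [261.8 168.3]]
org 236 121
side [[236.1 174.6]
 [236.3 181.2]]
org 211 134
```

View pics/c3.png

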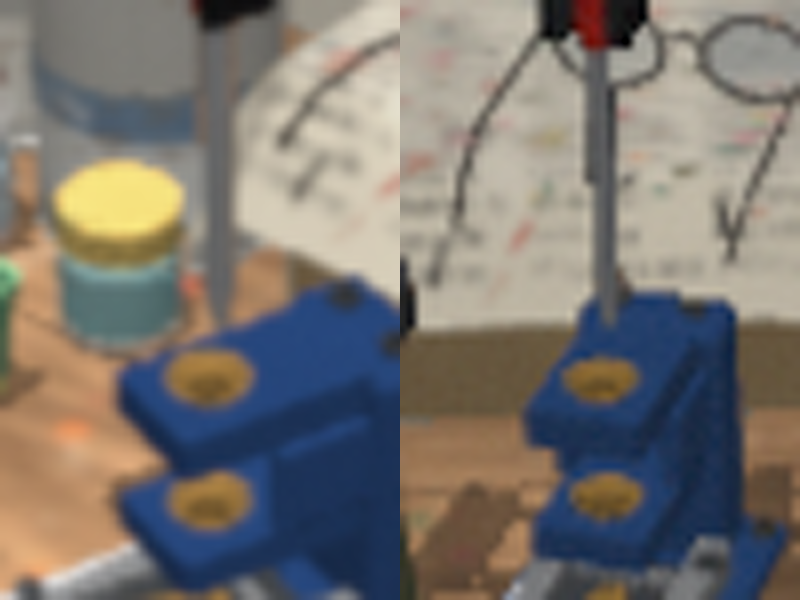

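The crops give the tip at scene (263.6,161.6) and side (237.2,174.6), and the upper mouth at (262.1,168.1) and (236.1,181.5). I'll triangulate the shank and the mouths to get the offset and the lean.

```bash
python3 - <<'E'
from workcell import robot
from h import *
A=cam(robot.snapshot("scene"));B=cam(robot.snapshot("side"))
def px(im,o,lo,hi,r0,r1): pass
for k,a,b in (("tip",(221,325),(210,325)),("upper",(209,377),(201,380)),("lower",(209,500),(207,496))):
    x,r=tri([(A,a[0]/8+236-.4,a[1]/8+121-.4),(B,b[0]/8+211-.4,b[1]/8+134-.4)]); print(k,x.round(4),np.round(r,4))
# shank axis: line in each image -> plane; intersect planes
def plane(c,u1,v1,u2,v2):
    n=np.cross(ray(c,u1,v1),ray(c,u2,v2)); return n/np.linalg.norm(n)
n1=plane(A,214/8+235.6,40/8+120.6,220/8+235.6,300/8+120.6)
n2=plane(B,196.5/8+210.6,60/8+133.6,208.5/8+210.6,300/8+133.6)
d=np.cross(n1,n2); d/=np.linalg.norm(d); d*=np.sign(d[2]); print("axis dir",d.round(4))
x=lambda z:np.linalg.solve(np.array([n1,n2,[0,0,1]]),[n1@A["p"],n2@B["p"],z])
print(x(.14).round(4),x(.24).round(4))
E
```

```text
tip [0.6257 0.0752 0.1407] [0. 0.]
upper [0.624  0.0792 0.1184] [0.0002 0.0002]
lower [0.6234 0.0788 0.0682] [0.0001 0.0001]
axis dir [-2.110e-02 -4.000e-04  9.998e-01]
[0.6256 0.0753 0.14  ] [0.6235 0.0753 0.24  ]
```

```bash
python3 - <<'E'
from workcell import robot
from h import *
st=robot.get_state(); p=np.array(st["tool_pos"]); r=R.from_rotvec(st["eef_rot"])
m,r0,q=down(robot,SY,p)
rn=(R.from_rotvec([0,.021,0])*R.from_rotvec(r0)).as_rotvec()
np.save("rn.npy",rn)
t=np.array([.6228+.001,.0769+.0037,.263])
robot.line_to(list(t),v=.05,attitude=list(rn)); robot.dwell(.3)
st=robot.get_state(); p=np.array(st["tool_pos"]); print(st["time"],p.round(4),st["eef_rot"],rn)
ims=[]
for n,x,y in (("scene",236,121),("side",211,134)):
    im=robot.snapshot(n)["image"][...,::-1].copy()
    ims.append(cv2.resize(im[y:y+75,x:x+50],None,fx=8,fy=8,interpolation=cv2.INTER_CUBIC))
cv2.imwrite("pics/c4.png",np.hstack(ims))
E
```

```text
22.075 [0.6239 0.0805 0.2632] [-2.20797880e-01 -3.11316339e+00  2.14548126e-03] [-2.20559083e-01 -3.11284028e+00  2.31595548e-03]
```

View pics/c4.png

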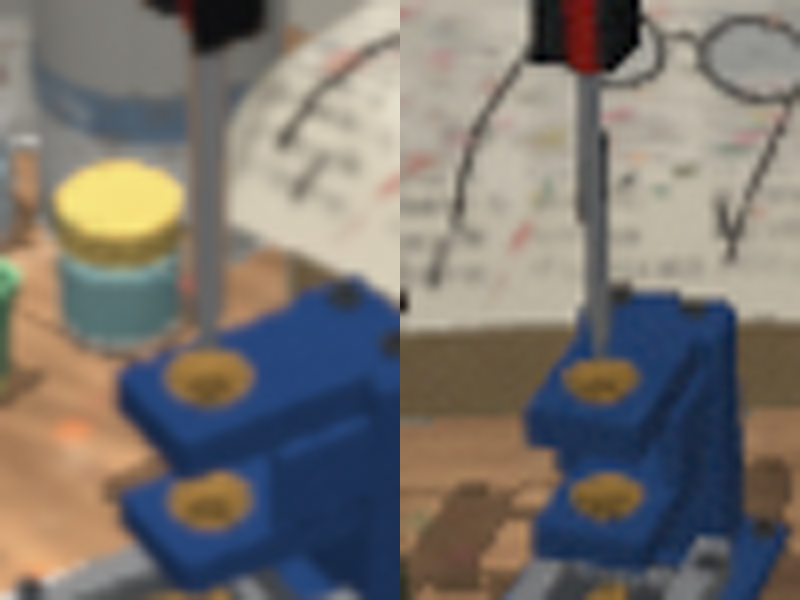

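The shank line runs through both mouth centres in both views: scene x≈209, and side 601 at the upper mouth and 607 at the lower. I'll thread it down under force watch.

```bash
cat > thread.py <<'E'
from workcell import robot
from h import *
import sys
zend=float(sys.argv[1]); rn=np.load("rn.npy"); rn=list(rn)
f0=np.load("f0.npy") if len(sys.argv)>2 else np.array(robot.get_state()["force"]); np.save("f0.npy",f0)
t=np.load("t.npy") if len(sys.argv)>2 else np.array([.6238,.0806,.263])
while t[2]>zend+1e-5:
    t[2]=max(zend,t[2]-.006); robot.line_to(list(t),v=.04,attitude=rn)
    st=robot.get_state(); f=np.array(st["force"])-f0
    print(t.round(4),f.round(1),np.round(np.array(st["tool_pos"])-t,4),np.round(np.array(st["moment"]),2),round(st["time"],1),round(st["width"],4))
    if f[2]>8 or np.hypot(*f[:2])>8: print("STOP");break
np.save("t.npy",t)
E
python3 thread.py 0.175
```

```text
[0.6238 0.0806 0.257 ] [ 0.7  0.2 -0.1] [-0.0003  0.0001 -0.0005] [ 0.04 -0.04 -0.02] 22.5 0.0139
[0.6238 0.0806 0.251 ] [-0.1  0.3 -0.6] [-0.0002  0.     -0.0004] [-0.   -0.04  0.02] 22.8 0.0143
[0.6238 0.0806 0.245 ] [ 0.3  0.1 -0. ] [-0.0002  0.     -0.0004] [ 0.03 -0.04 -0.  ] 23.1 0.0142
[0.6238 0.0806 0.239 ] [ 0.   0.1 -0.6] [-0.0002  0.     -0.0004] [ 0.03 -0.06 -0.03] 23.4 0.0145
[0.6238 0.0806 0.233 ] [-0.4 -0.5 -0.1] [-0.0002  0.0001 -0.0004] [ 0.01 -0.04  0.03] 23.7 0.0142
[0.6238 0.0806 0.227 ] [ 1.1 -0.5  0.6] [-0.0002  0.     -0.0004] [ 0.03 -0.02 -0.01] 24.0 0.0141
[0.6238 0.0806 0.221 ] [-0.4 -0.6  0.4] [-0.0002 -0.     -0.0004] [ 0.04 -0.07 -0.04] 24.3 0.0139
[0.6238 0.0806 0.215 ] [-0.5 -1.  -0.4] [-0.0002  0.     -0.0004] [ 0.03 -0.01  0.01] 24.6 0.0142
[0.6238 0.0806 0.209 ] [ 0.2  0.  -0.1] [-0.0002  0.     -0.0004] [ 0.03 -0.03  0.04] 24.9 0.0138
[0.6238 0.0806 0.203 ] [-0.  -0.3 -0. ] [-0.0002  0.     -0.0004] [ 0.04 -0.09  0.02] 25.2 0.0143
[0.6238 0.0806 0.197 ] [-0.4 -0.9  1. ] [-0.0003  0.     -0.0004] [ 0.01 -0.03  0.02] 25.5 0.0142
[0.6238 0.0806 0.191 ] [ 0.7 -0.2  0.4] [-0.0002  0.     -0.0004] [-0.   -0.11 -0.01] 25.8 0.0142
[0.6238 0.0806 0.185 ] [ 0.4 -0.1 -0.1] [-0.0003 -0.     -0.0004] [ 0.01 -0.05 -0.  ] 26.1 0.014
[0.6238 0.0806 0.179 ] [0.5 0.4 0.2] [-0.0003  0.     -0.0004] [ 0.   -0.02 -0.02] 26.4 0.0142
[0.6238 0.0806 0.175 ] [ 0.8 -0.7  0.2] [-0.0002 -0.     -0.0003] [-0.02 -0.03  0.02] 26.6 0.0141
```

```bash
python3 thread.py 0.1612 c; python3 - <<'E'
from workcell import robot
from h import *
robot.dwell(.3); st=robot.get_state(); p=np.array(st["tool_pos"]); print(p.round(4),round(st["time"],1))
ims=[]
for n,x,y in (("scene",236,141),("side",211,155)):
    s=robot.snapshot(n); im=s["image"][...,::-1].copy(); c=cam(s); o=[.6237,.079]
    print(n,((proj(c,[[*o,.0285],[*o,.0235],[*o,.047],[*o,.119],[*o,.1405]])-[x,y]+.5)*8).round(0).tolist())
    ims.append(cv2.resize(im[y:y+75,x:x+50],None,fx=8,fy=8,interpolation=cv2.INTER_CUBIC))
cv2.imwrite("pics/c5.png",np.hstack(ims))
E
```

```text
[0.6238 0.0806 0.169 ] [-0.2  0.2  0.2] [-0.0003  0.     -0.0004] [-0.03 -0.1   0.01] 26.9 0.0139
[0.6238 0.0806 0.163 ] [-0.3  0.3  0.2] [-0.0003  0.     -0.0004] [-0.03 -0.03  0.  ] 27.2 0.014
[0.6238 0.0806 0.1612] [ 0.2 -1.   0.1] [-0.      0.     -0.0001] [ 0.02 -0.07  0.02] 27.5 0.0142
[0.6238 0.0806 0.1613] 27.8
scene [[211.0, 431.0], [211.0, 442.0], [210.0, 389.0], [209.0, 218.0], [209.0, 163.0]]
side [[211.0, 416.0], [212.0, 426.0], [210.0, 375.0], [202.0, 211.0], [199.0, 160.0]]
```

View pics/c5.png

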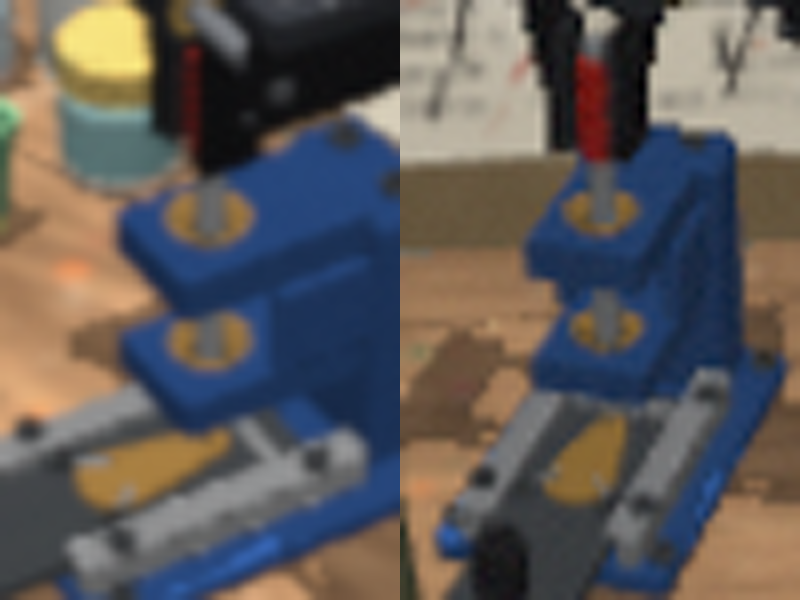

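Both views show the punch centred in both bushings and the blank's eye under the arms. In the side view the red grip's lower edge is at row 161, against a predicted 160 for a 5 mm gap. I'll lower it the last 0.7 mm and hand in.

```bash
python3 thread.py 0.1606 c; python3 - <<'E'
from workcell import robot
robot.dwell(.5); s=robot.get_state(); print(s["tool_pos"],s["force"],s["width"],s["time"])
print(robot.finish_job())
E
```

```text
[0.6238 0.0806 0.1606] [0.4 0.2 0.1] [-0.     -0.     -0.0001] [-0.01 -0.04 -0.  ] 28.1 0.0142
[0.62380215 0.08059071 0.16060814] [-0.98490875 -0.06273914 -1.06851204] 0.01389550346190453 28.625
the job is handed in; nothing more can be done
None
```

The job is handed in after 28.6 s: the slide is home against its stop, and the red punch is threaded through both bushings and still held upright, its tip about 5 mm above the blank by arm position and the camera check, with no contact force on the way down.

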